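# Free the blown fuse carrier and park it

## Robot

A 7-joint arm with a two-finger parallel gripper is mounted at the origin on the work surface. World frame = base frame: x ahead of the robot, y to its left, z up, the work surface at z = 0. Lengths are in m, angles in degrees, forces in N, time in s.
With the tool pointing down it reaches from about 0.425 to 0.875 m from the base axis. Payload 4.7 kg.
Tool frame: the origin (TCP) lies at the very end of the fingers, on their centre line; the grasp point (between the pads) lies 19 mm behind it; z points along the fingers, y is the line along which they close (so a half turn about z gives the same grasp; the last joint's range is limited). The gripper opens to 87 mm and grips with 3 to 60 N. Pads are 19 mm wide; open, the fingers measure 117 mm over their backs; the gripper's body (75 mm by 190 mm) begins 51 mm behind the grasp point.
Start: joints at [73.631, 18.392, -4.016, 83.108, 1.295, 78.541, -3.26], TCP at [0.192, -0.621, 0.223] pointing down, gripper open.
Joint ranges: [-163.93, 163.93], [-17.29, 119.83], [-79.2, 71.16], [3.27, 140.29], [-89.18, 269.18], [5.43, 117.66], [-154.24, 154.24]. Speed limits (degrees/s): [147.25, 147.25, 180, 180, 180, 180, 180].

## Interface

Orientations are given as [roll, pitch, yaw] about the fixed x, y, z axes, in that order (R = Rz(yaw) Ry(pitch) Rx(roll)).
In Python, from cell import get_obs, eyes, env gives the robot as it stands.
- The arm moves only by the tool servo_tool, never from a script. Its argument "series" is a list that holds one entry, the list of rows, each a list of 7 numbers: the shift along the tool's x, y, z in units of 300 mm (1.0 is 300 mm), then the turn, a rotation vector about the tool's x, y, z in units of pi rad (1.0 is pi rad), then the opening, from 0 (shut) to 1 (fully open). In form: [[[tx, ty, tz, wx, wy, wz, gripper], ...]]. A call has 1 to 12 rows; each row is the pose to reach, as a shift and turn from the pose commanded when the call began, along the tool's axes at that moment, turning the shorter way round; what a row does not reach only later rows make up. A row lasts 1/12 s, in which the tool goes at most 41.7 mm and 7.16 degrees, less where a joint would pass 70% of its speed; a pose out of reach is approached as far as the arm can. A call with a number of a shift or a turn outside -1 to 1 is refused whole. A call with a gripper value outside its range is refused whole. The fingers move at their own pace and stop on an object; "grip_force" is the grip in N (left out, the last holds). Time passes only in rows, so rows that repeat a pose let the fingers close. It gives the time, the measured TCP pose, the force, the opening and the grip force at its end, in the units of the state.
- get_obs(): the state, without advancing time (a new reading comes with each control period).
- eyes.read_camera(name): name is "scene" or "top"; returns a dict with "frame" (480x640x3 uint8, red, green, blue), "depth" (480x640 float32, m along the optical axis (not along the pixel's ray), 0 where there is no reading), "fx", "fy", "cx", "cy" (pixels), "origin" and "rotation" of the camera in the world. Camera axes: x right, y down, z forward; pixel columns grow to the right and rows downward; lengths in m; the calibration is good to about 2 mm. A picture is of the moment at which its call begins.
- env.sign_off(): hands the job in; it is judged then, once.
The state is a dict: "time_s": time; "qpos": joint angles; "joint_velocities": joint speeds; "effort": joint torques, N m; "tool_pos": TCP position; "tool_rot": TCP orientation; "force": force on the tool from outside, world axes, zero at the start; "wrist_torque": the same for the moment, N m; "grip_width": finger opening in m; "grasp_force": force on a finger pad.
Only numpy, scipy, OpenCV 4.12 (cv2) and the standard library are available. Lean on these libraries where they do the work, as an engineer would, in place of code of your own. Each camera call takes 0.05 s, during which the arm holds its last target. There are 200 camera calls.

## Task

Take the red fuse carrier out of the fuse box: push it down against its spring until you feel it bottom, twist it anticlockwise to free it from its catch, and lift it out. Then lower it into the empty parking cup, not dropping it, until it stands upright and fully home, and let go. Never force the socket with more than about 35 N, and do not disturb the spare carrier and the other things on the bench.

Things in the scene. Friction and masses are not known exactly. Their poses are not given: they have to be found in the camera images.
- carrier_grip (a point): Centre of the red fuse carrier's wing grip (44 mm long, 14 mm thick, 30 mm tall), half-way up: 15 mm above the disc below it. x along the wing, z up. Pinch it across the 14 mm; the fingertips may rest on the disc, which helps to press. It cannot be turned or pulled out without being pushed down. Held down, it turns anticlockwise seen from above.
- carrier_foot (a point): Centre of the underside of the red carrier's stem, 65 mm below carrier_grip; same axes. The stem is black, 26 mm in diameter, 44 mm long; two brass lugs stick out at its foot along the wing's direction (38 mm across both, 6 mm wide, 5 mm high).
- carrier: The red carrier as a whole, about 150 g, 80 mm tall: stem, then a disc 60 mm in diameter and 6 mm thick, then the wing. Origin and axes as carrier_foot. A spring in the socket holds it up: about 6 N at the top of the stroke, about 10 N at the deepest.
- socket_mouth (a point): Centre of the top of the socket's black collar (72 mm wide, 6 mm high). Disc's underside starts 21 mm above it, foot 23 mm below. Hidden stroke differs from box to box: the carrier bottoms hard after 6.5 to 18.5 mm, only the last 3 mm clear the catch. Bottom: force rises sharply above 10 N; 15 to 18 N holds it. After a 70 degree turn (58 to 82 will do, then a stop) it lifts straight out.
- fusebox: Grey fuse box, 140 x 240 x 75 mm, fixed to the bench, origin under its centre, y along its long side. The red carrier's socket is 55 mm towards its +y; a blue carrier that stays in place is 55 mm towards its -y.
- cup_mouth (a point): Centre of the rim of the empty parking cup: white, fixed, 62 mm outside and 45 mm inside diameter, rim 56 mm above the bench, open 50 mm deep. Fully home, the carrier's disc lies flat on the rim with the foot 44 mm below the rim; any heading of the wing will do. z up.
- cup: The empty parking cup, origin on the bench under its centre. The same kind of cup holding the blue spare is taken.
- spare_grip (a point): Centre of the wing of the blue spare carrier (same shape as the red one), which stands loose in the other parking cup and must stay there.
- screwdriver_grip (a point): Handle of a screwdriver lying loose near the far edge of the clear area; bystander.
- cartridge_center (a point): Centre of a white ceramic cylinder 22 mm in diameter and 58 mm tall, standing loose; bystander (a second one stands next to it).
- cartridge2_center (a point): Centre of the second white cylinder.
- fitting: Upright steel tube fitting, 42 mm in diameter, 50 mm tall, loose; origin at its underside; bystander.
- fitting2: Upright steel tube fitting, 34 mm in diameter, 40 mm tall, loose; origin at its underside; bystander.
- reel: Red plastic reel lying flat, 90 mm in diameter, 40 mm tall, loose; origin at its underside; bystander.
There are look-alikes about, which are no part of the job. Leave any brown look-alike of the cup alone. Leave any turquoise look-alike of the carrier alone.

How it is judged (in metres and radians):
On the way, in this order (a step that is already met when the one before it is completed fails the run):
1. the carrier, still in its socket, is turned at least 54 degrees past its locked heading (angle between the x axis of carrier and the x axis of fusebox, either way round above 0.95 rad and horizontal distance between carrier_foot and socket_mouth below 0.008 m and z of carrier_foot in the frame of socket_mouth below -0.015 m), for 0.1 s.
2. the carrier is lifted clear of the socket (z of carrier_foot in the frame of socket_mouth above 0.01 m), for 0.1 s.
3. the carrier stands home in the empty cup (horizontal distance between carrier_foot and cup_mouth below 0.006 m and z of carrier_foot in the frame of cup_mouth below -0.0415 m and angle between carrier_grip's own z axis and vertical below 0.08 rad), for 0.2 s.
At the end, for the whole second after the job is handed in: The red carrier stands in the empty cup, on its axis to 6 mm, its foot at least 41.5 mm below the rim (44 mm is fully home), upright to 0.08 rad, at rest and released (all of step 3 and linear speed of carrier below 0.02 m/s and contact force between the fingers and carrier below 0.1 N); the robot touches nothing.
It fails at once if the socket is forced: more than 35 N between the carrier and the socket or its catch (contact force between carrier and fusebox above 35 N).
It fails at once if the carrier is dropped into the cup: let go more than 10 mm above its home (contact force between the fingers and carrier below 0.05 N and horizontal distance between carrier_foot and cup_mouth below 0.04 m and z of carrier_foot in the frame of cup_mouth above -0.034 m).
It fails at once if the spare carrier is disturbed (moved more than 10 mm) (distance of spare_grip from where it was at the start of the episode above 0.01 m).
It fails at once if a bystander is moved more than 30 mm (distance of any of screwdriver_grip, cartridge_center, cartridge2_center, fitting, fitting2, reel from where it was at the start of the episode above 0.03 m).
It also fails if it takes over 70 s, if anything falls off the work surface, if the arm or the gripper's body presses on something with over 40 N, if the wrist force passes 120 N, or if a joint passes its speed limit or range.

## Working session

There is one attempt and no reset: what is moved stays moved. The work goes in short steps, Python scripts to look and compute and a tool call to move; the robot and the scene stay as the last step left them, time stands still between calls to the robot, and variables do not carry over. Pictures are saved under pics/ and viewed, at most 10 in all, crops included, and the job is handed in when it is done.

Besides the shell and the picture viewer there is one more tool, called after "Call:" as name(argument=value, ...), one argument or row to a line, values as JSON. servo_tool: Moves the arm, as the interface text tells. Shifts and turns lie within -1 to 1; 1 stands for 300 mm of shift or pi rad of turn. Its arguments: {"type":"object","properties":{"series":{"type":"array"},"grip_force":{"type":"number"}},"required":["series"]}

```bash
mkdir -p pics
cat > h.py <<'E'
import numpy as np, cv2
from cell import get_obs, eyes, env
def cam(n):
    d=eyes.read_camera(n); return d
def pts(d):
    Z=d["depth"]; v,u=np.mgrid[:480,:640]
    P=np.stack([(u-d["cx"])/d["fx"]*Z,(v-d["cy"])/d["fy"]*Z,Z],-1)
    return P@np.array(d["rotation"]).T+np.array(d["origin"])
def save(d,n): cv2.imwrite("pics/"+n,cv2.cvtColor(d["frame"],cv2.COLOR_RGB2BGR))
E
python3 - <<'E'
from h import *
for n in("scene","top"):
    d=cam(n); save(d,n+"0.png"); print(n,d["origin"],np.round(d["rotation"],3).tolist(),d["fx"],d["cx"],d["cy"])
    np.savez(n+"0.npz",**d)
print(get_obs())
E
```

```text
scene [1.38649711 0.17700398 0.99103078] [-135.741, -0.356, 104.008] 562.6264793000878 326.58490866240777 247.89388424325503
top [ 0.29761982 -0.04432412  1.34843632] [-170.046, 0.029, -90.442] 436.8130466870561 314.81293385898255 232.88208557754058
{'time_s': 0.1, 'qpos': array([73.62895075, 18.43705306, -4.01563351, 83.16742129,  1.29651131,
       78.54298759, -3.26005338]), 'joint_velocities': array([-0.13198948, -0.06582688, -0.01186742, -0.12380438, -0.01511265,
        0.12618372,  0.01846185]), 'effort': array([ 3.18075136e-04, -4.92568374e+01, -4.05514799e-01, -3.13401175e+01,
       -6.41794642e-02,  3.93938483e-02,  5.87557770e-05]), 'tool_pos': array([ 0.19177642, -0.62053579,  0.22154983]), 'tool_rot': array([-1.79897858e+02,  6.97140772e-03,  1.71809842e+01]), 'force': array([0.53274975, 0.16649293, 0.47452489]), 'wrist_torque': array([-0.05108   ,  0.03121187, -0.01715246]), 'grasp_force': 0.0, 'grip_width': 0.08681033518678359}
```

View pics/top0.png

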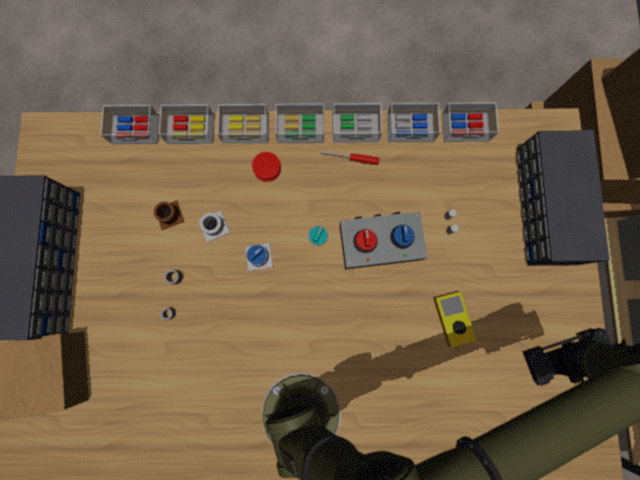

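View pics/scene0.png

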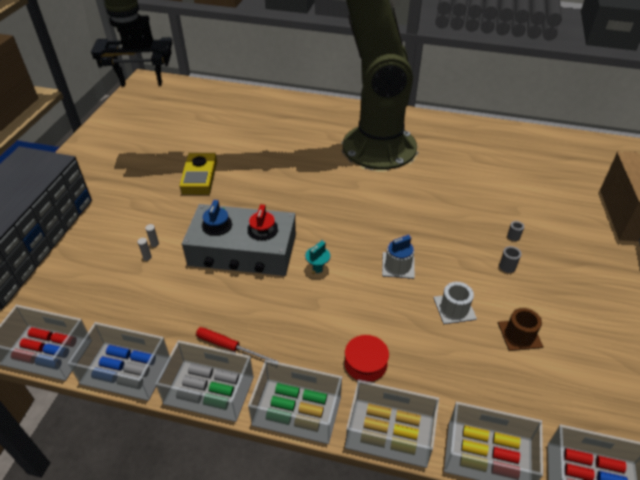

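Top view, what could be mistaken:
- **Red carrier:** (366,240) on the grey box. Look-alikes are the red reel (266,166), the turquoise one (318,236), the blue one in the box (403,236) and the blue spare (258,256).
- **Empty cup:** white at (211,224). Look-alikes are the brown one (166,213) and the spare's cup (258,256).

I choose the red carrier at (366,240) and the white cup at (211,224).

```bash
cat >> h.py <<'E'
from scipy.spatial.transform import Rotation as Ro
def fixrot(d):
    d=dict(d); d["rotation"]=Ro.from_euler("xyz",d["rotation"],degrees=True).as_matrix() if np.ndim(d["rotation"])==1 else d["rotation"]; return d
def cam(n): return fixrot(eyes.read_camera(n))
def ray(d,u,v,z):
    r=d["rotation"]@np.array([(u-d["cx"])/d["fx"],(v-d["cy"])/d["fy"],1]); o=np.array(d["origin"]); return o+r*(z-o[2])/r[2]
E
python3 - <<'E'
from h import *
T=fixrot(np.load("top0.npz")); S=fixrot(np.load("scene0.npz"))
out=[]
for n,d,box,cb in(("top",T,(330,205,435,275),(190,205,235,245)),("scene",S,(180,190,300,275),(435,275,480,322))):
    P=pts(d); hsv=cv2.cvtColor(d["frame"],cv2.COLOR_RGB2HSV); H,Sa,V=[hsv[...,i].astype(int) for i in range(3)]
    m=np.zeros((480,640),bool); m[box[1]:box[3],box[0]:box[2]]=1
    red=m&((H<8)|(H>172))&(Sa>130)&(V>60)
    q=P[red]; q=q[(q[:,2]>.05)&(q[:,2]<.2)]
    print(n,"red n",len(q),"z hist",np.histogram(q[:,2],bins=np.arange(.05,.2,.01)))
    w=q[q[:,2]>.125]; dk=q[(q[:,2]>.09)&(q[:,2]<.11)]
    c=w[:,:2].mean(0); U=np.linalg.svd(w[:,:2]-c,full_matrices=False)
    print(" wing",c,len(w),np.degrees(np.arctan2(U[2][0,1],U[2][0,0])),w[:,2].max(), "disc minmax",dk.min(0) if len(dk) else 0,dk.max(0) if len(dk) else 0)
    g=P[m]; g=g[(g[:,2]>.065)&(g[:,2]<.08)]
    r=cv2.minAreaRect(g[:,:2].astype(np.float32)); print(" box top",r,np.median(g[:,2]))
    m[:]=0; m[cb[1]:cb[3],cb[0]:cb[2]]=1
    g=P[m]; g=g[(g[:,2]>.048)&(g[:,2]<.065)]
    print(" cup rim",len(g),cv2.minEnclosingCircle(g[:,:2].astype(np.float32)),np.median(g[:,2]))
im=np.hstack([cv2.resize(T["frame"][205:275,330:435],(390,260),interpolation=3),cv2.resize(S["frame"][190:275,180:300],(400,260),interpolation=3)])
im2=np.hstack([cv2.resize(T["frame"][190:260,150:255],(390,260),interpolation=3),cv2.resize(S["frame"][265:350,430:550],(400,260),interpolation=3)])
cv2.imwrite("pics/crop1.png",cv2.cvtColor(np.vstack([im,im2]),cv2.COLOR_RGB2BGR))
E
```

```text
top red n 343 z hist (array([  0,   0,  12,  20,   0, 178,  60,   8,  47,  18,   0,   0,   0,
         0,   0]), array([0.05, 0.06, 0.07, 0.08, 0.09, 0.1 , 0.11, 0.12, 0.13, 0.14, 0.15,
       0.16, 0.17, 0.18, 0.19, 0.2 ]))
 wing [ 0.4925315  -0.19116752] 70 -171.2781367938315 0.1441447626226342 disc minmax [ 0.46736639 -0.22162074  0.10154782] [ 0.52567572 -0.16363637  0.10998743]
 box top ((0.5035398006439209, -0.24687542021274567), (0.1413700133562088, 0.24180454015731812), 6.302444934844971) 0.07527670951965904
 cup rim 180 ((0.5589147806167603, 0.27189433574676514), 0.03195834159851074) 0.05611481508209515
scene red n 389 z hist (array([  0,   0,   6,   3,   0, 215,  69,  17,  67,  12,   0,   0,   0,
         0,   0]), array([0.05, 0.06, 0.07, 0.08, 0.09, 0.1 , 0.11, 0.12, 0.13, 0.14, 0.15,
       0.16, 0.17, 0.18, 0.19, 0.2 ]))
 wing [ 0.50322505 -0.19196162] 88 3.768802519514966 0.14240555961160029 disc minmax [ 0.4704035  -0.22152354  0.10132931] [ 0.53095506 -0.16353499  0.10998013]
 box top ((0.5050719380378723, -0.2488575577735901), (0.14986790716648102, 0.24180293083190918), 6.72187614440918) 0.07540269624331353
 cup rim 369 ((0.5612851977348328, 0.2683497965335846), 0.03394830599427223) 0.055409186564839064
```

View pics/crop1.png

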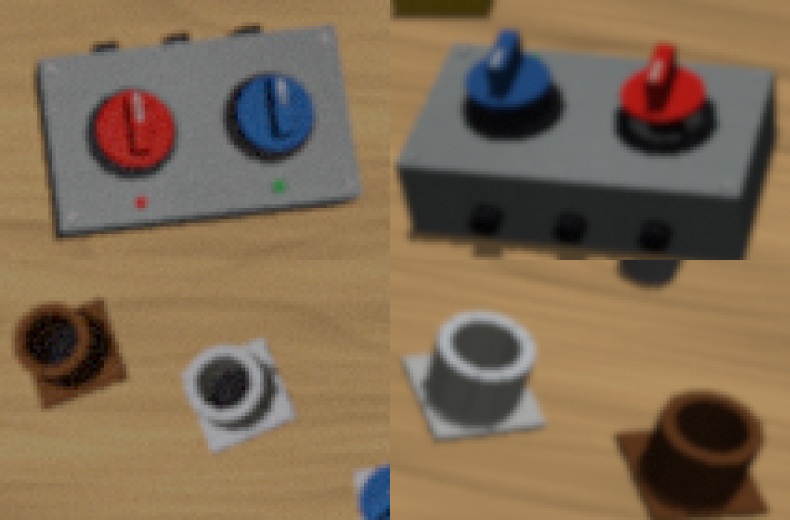

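The crops confirm both: the red winged carrier stands in its black collar next to the blue one, and the empty white cup is beside the brown look-alike. The carrier is at about (0.498, -0.1925), wing yaw about 6.4°, and the cup at about (0.56, 0.27). I'm setting out now.

Call:
servo_tool(
  series=[
    [[0.84, -0.64, 0, 0, 0, 0.03, 1], [0.84, -0.64, 0, 0, 0, 0.03, 1], [0.84, -0.64, 0, 0, 0, 0.03, 1], [0.84, -0.64, 0, 0, 0, 0.03, 1], [0.84, -0.64, 0, 0, 0, 0.03, 1], [0.84, -0.64, 0, 0, 0, 0.03, 1], [0.84, -0.64, 0, 0, 0, 0.03, 1], [0.84, -0.64, 0, 0, 0, 0.03, 1], [0.84, -0.64, 0, 0, 0, 0.03, 1], [0.84, -0.64, 0, 0, 0, 0.03, 1]],
  ],
)

```text
time_s: 0.93
tool_pos: [0.3769, -0.3616, 0.2224]
tool_rot: [180.0, 0.0, 12.0]
force: [-0.5, -0.9, -0.6]
grip_width: 0.0872
grasp_force: 0.0
```

```bash
cat >> h.py <<'E'
def go(x,y,z,yaw):
    o=get_obs(); R=Ro.from_euler("xyz",o["tool_rot"],degrees=True); G=Ro.from_euler("xyz",[180,0,yaw],degrees=True)
    print("at",np.round(o["tool_pos"],4),np.round(o["tool_rot"],2),"t",o["time_s"],"F",np.round(o["force"],1),"w",round(o["grip_width"],4),"gf",o["grasp_force"])
    print("units",np.round(R.inv().apply(np.array([x,y,z])-o["tool_pos"])/.3,4),np.round((R.inv()*G).as_rotvec()/np.pi,4))
E
python3 -c "
from h import *
go(.498,-.1925,.20,6.4)"
```

```text
at [ 0.3769 -0.3616  0.2224] [1.800e+02 3.000e-02 1.201e+01] t 0.9333 F [-0.5 -0.9 -0.6] w 0.0872 gf 0.0
units [ 0.5121 -0.4674  0.0745] [0.     0.0002 0.0312]
```

Call:
servo_tool(
  series=[
    [[0.512, -0.467, 0.075, 0, 0, 0.031, 1], [0.512, -0.467, 0.075, 0, 0, 0.031, 1], [0.512, -0.467, 0.075, 0, 0, 0.031, 1], [0.512, -0.467, 0.075, 0, 0, 0.031, 1], [0.512, -0.467, 0.075, 0, 0, 0.031, 1], [0.512, -0.467, 0.075, 0, 0, 0.031, 1], [0.512, -0.467, 0.075, 0, 0, 0.031, 1], [0.512, -0.467, 0.075, 0, 0, 0.031, 1]],
  ],
)

```text
time_s: 1.6
tool_pos: [0.4969, -0.1967, 0.1996]
tool_rot: [180.0, 0.1, 6.1]
force: [-0.9, 0.1, 0.4]
grip_width: 0.0872
grasp_force: 0.0
```

Run:
```python
from h import *
go(.498,-.1925,.109,6.4)
d=cam("scene"); t=cam("top")
im=np.hstack([cv2.resize(t["frame"][190:290,310:440],(390,300),interpolation=3),cv2.resize(d["frame"][150:275,170:310],(400,300),interpolation=3)])
cv2.imwrite("pics/c2.png",cv2.cvtColor(im,cv2.COLOR_RGB2BGR))
```

```text
at [ 0.4969 -0.1967  0.1996] [1.7996e+02 8.0000e-02 6.0700e+00] t 1.6 F [-0.9  0.1  0.4] w 0.0872 gf 0.0
units [ 0.0057 -0.0139  0.3019] [ 0.0002  0.0005 -0.0018]
```

View pics/c2.png

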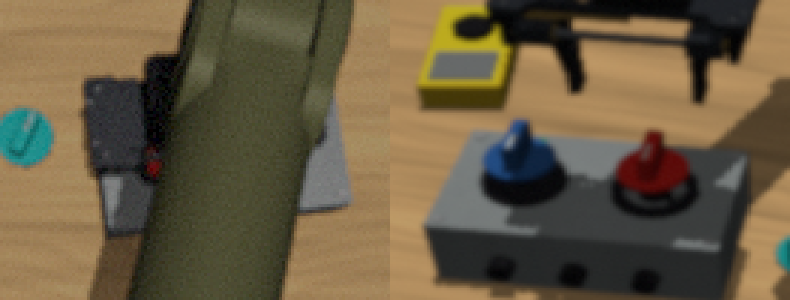

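The scene crop shows the open fingers above the red wing at crop (650,150), centred on it between (575,90) and (700,95). The top view is blocked by the arm. I'll descend to just above the disc and close.

Call:
servo_tool(
  series=[
    [[0.003, -0.007, 0.1, 0, 0, 0, 1], [0.005, -0.012, 0.2, 0, 0, 0, 1], [0.005, -0.012, 0.25, 0, 0, 0, 1], [0.005, -0.012, 0.285, 0, 0, 0, 1], [0.005, -0.012, 0.285, 0, 0, 0, 1], [0.005, -0.012, 0.285, 0, 0, 0, 0.5], [0.005, -0.012, 0.285, 0, 0, 0, 0.3], [0.005, -0.012, 0.285, 0, 0, 0, 0.3]],
  ],
  grip_force=40,
)

```text
time_s: 2.37
tool_pos: [0.4998, -0.1917, 0.1161]
tool_rot: [179.9, -0.1, 6.2]
force: [0.5, 0.1, -0.5]
grip_width: 0.0745
grasp_force: 0.0
```

Run:
```python
from h import *
go(.498,-.1925,.109,6.4)
```

```text
at [ 0.4998 -0.1917  0.1161] [ 1.7991e+02 -1.3000e-01  6.1600e+00] t 2.3667 F [ 0.5  0.1 -0.5] w 0.0745 gf 0.0
units [-0.0064  0.0019  0.0236] [ 0.0005 -0.0007 -0.0013]
```

Call:
servo_tool(
  series=[
    [[-0.003, 0, 0.015, 0, 0, 0, 0], [-0.003, 0, 0.015, 0, 0, 0, 0], [-0.003, 0, 0.015, 0, 0, 0, 0], [-0.003, 0, 0.015, 0, 0, 0, 0], [-0.003, 0, 0.015, 0, 0, 0, 0], [-0.003, 0, 0.015, 0, 0, 0, 0], [-0.003, 0, 0.015, 0, 0, 0, 0], [-0.003, 0, 0.015, 0, 0, 0, 0], [-0.003, 0, 0.015, 0, 0, 0, 0], [-0.003, 0, 0.015, 0, 0, 0, 0]],
  ],
  grip_force=40,
)

```text
time_s: 3.2
tool_pos: [0.4981, -0.1921, 0.1102]
tool_rot: [179.9, -0.0, 6.2]
force: [0.7, -1.6, -0.6]
grip_width: 0.0135
grasp_force: 39.7
```

Call:
servo_tool(
  series=[
    [[0, 0, 0.007, 0, 0, 0, 0], [0, 0, 0.014, 0, 0, 0, 0], [0, 0, 0.014, 0, 0, 0, 0], [0, 0, 0.014, 0, 0, 0, 0]],
  ],
)

```text
time_s: 3.53
tool_pos: [0.4982, -0.192, 0.1063]
tool_rot: [179.9, -0.0, 6.2]
force: [-0.6, -3.2, 3.4]
grip_width: 0.0142
grasp_force: 39.7
```

Call:
servo_tool(
  series=[
    [[0, 0, 0.004, 0, 0, 0, 0], [0, 0, 0.007, 0, 0, 0, 0], [0, 0, 0.007, 0, 0, 0, 0], [0, 0, 0.007, 0, 0, 0, 0]],
  ],
)

```text
time_s: 3.87
tool_pos: [0.4982, -0.192, 0.1043]
tool_rot: [179.9, -0.0, 6.2]
force: [-1.0, -3.7, 5.5]
grip_width: 0.0134
grasp_force: 39.7
```

Call:
servo_tool(
  series=[
    [[0, 0, 0.004, 0, 0, 0, 0], [0, 0, 0.007, 0, 0, 0, 0], [0, 0, 0.007, 0, 0, 0, 0], [0, 0, 0.007, 0, 0, 0, 0]],
  ],
)

```text
time_s: 4.2
tool_pos: [0.4983, -0.192, 0.1023]
tool_rot: [179.9, -0.0, 6.2]
force: [-1.6, -3.0, 4.7]
grip_width: 0.014
grasp_force: 39.7
```

Call:
servo_tool(
  series=[
    [[0, 0, 0.004, 0, 0, 0, 0], [0, 0, 0.007, 0, 0, 0, 0], [0, 0, 0.007, 0, 0, 0, 0], [0, 0, 0.007, 0, 0, 0, 0]],
  ],
)

```text
time_s: 4.53
tool_pos: [0.4983, -0.192, 0.1003]
tool_rot: [179.9, -0.0, 6.2]
force: [-1.3, -3.0, 6.4]
grip_width: 0.014
grasp_force: 39.7
```

Call:
servo_tool(
  series=[
    [[0, 0, 0.003, 0, 0, 0, 0], [0, 0, 0.005, 0, 0, 0, 0], [0, 0, 0.005, 0, 0, 0, 0], [0, 0, 0.005, 0, 0, 0, 0]],
  ],
)

```text
time_s: 4.87
tool_pos: [0.4983, -0.192, 0.0989]
tool_rot: [179.9, -0.0, 6.2]
force: [-0.9, -3.7, 6.5]
grip_width: 0.0135
grasp_force: 39.7
```

Call:
servo_tool(
  series=[
    [[0, 0, 0.003, 0, 0, 0, 0], [0, 0, 0.005, 0, 0, 0, 0], [0, 0, 0.005, 0, 0, 0, 0], [0, 0, 0.005, 0, 0, 0, 0]],
  ],
)

```text
time_s: 5.2
tool_pos: [0.4984, -0.1923, 0.0983]
tool_rot: [179.9, -0.0, 6.2]
force: [-3.1, -3.2, 11.6]
grip_width: 0.014
grasp_force: 39.9
```

The force is rising sharply and z is stalling, so the carrier has bottomed. I'll add a little to reach about 16 N.

Call:
servo_tool(
  series=[
    [[0, 0, 0.002, 0, 0, 0, 0], [0, 0, 0.002, 0, 0, 0, 0], [0, 0, 0.002, 0, 0, 0, 0], [0, 0, 0.002, 0, 0, 0, 0]],
  ],
)

```text
time_s: 5.53
tool_pos: [0.4985, -0.1924, 0.0982]
tool_rot: [179.8, -0.0, 6.2]
force: [-4.0, -1.8, 14.9]
grip_width: 0.0137
grasp_force: 39.9
```

Call:
servo_tool(
  series=[
    [[0, 0, 0, 0, 0, -0.02, 0], [0, 0, 0, 0, 0, -0.04, 0], [0, 0, 0, 0, 0, -0.06, 0], [0, 0, 0, 0, 0, -0.07, 0], [0, 0, 0, 0, 0, -0.07, 0]],
  ],
)

```text
time_s: 5.95
tool_pos: [0.4996, -0.1921, 0.0983]
tool_rot: [179.8, -0.1, 18.8]
force: [-1.7, -2.3, 12.6]
grip_width: 0.0138
grasp_force: 39.9
```

```bash
python3 -c "
from h import *
o=get_obs();print(o['force'],o['wrist_torque'],o['tool_pos'],o['tool_rot'])"
```

```text
[-1.71662119 -2.34837536 12.58995841] [-0.49460905  0.43290497 -0.00669777] [ 0.49956596 -0.19206469  0.09828417] [ 1.79814455e+02 -1.46229723e-01  1.88409549e+01]
```

It turns freely, with almost no torque. I'll continue.

Call:
servo_tool(
  series=[
    [[0, 0, 0.001, 0, 0, -0.03, 0], [0, 0, 0.001, 0, 0, -0.06, 0], [0, 0, 0.001, 0, 0, -0.09, 0], [0, 0, 0.001, 0, 0, -0.12, 0], [0, 0, 0.001, 0, 0, -0.14, 0], [0, 0, 0.001, 0, 0, -0.14, 0]],
  ],
)

```text
time_s: 6.45
tool_pos: [0.4997, -0.1925, 0.0983]
tool_rot: [179.7, -0.0, 44.1]
force: [-2.5, -4.0, 13.6]
grip_width: 0.0138
grasp_force: 39.9
```

```bash
python3 -c "
from h import *
o=get_obs();print(o['force'],o['wrist_torque'],o['tool_pos'],o['tool_rot'])"
```

```text
[-2.50849784 -4.00434699 13.55707515] [-0.66856212  0.507227   -0.01826046] [ 0.49971233 -0.19250545  0.09827782] [ 1.79726593e+02 -3.92257204e-02  4.41062780e+01]
```

Call:
servo_tool(
  series=[
    [[0, 0, 0.001, 0, 0, -0.03, 0], [0, 0, 0.001, 0, 0, -0.06, 0], [0, 0, 0.001, 0, 0, -0.09, 0], [0, 0, 0.001, 0, 0, -0.12, 0], [0, 0, 0.001, 0, 0, -0.15, 0], [0, 0, 0.001, 0, 0, -0.177, 0], [0, 0, 0.001, 0, 0, -0.177, 0], [0, 0, 0.001, 0, 0, -0.177, 0]],
  ],
)

```text
time_s: 7.12
tool_pos: [0.4998, -0.1926, 0.0983]
tool_rot: [179.7, 0.1, 75.8]
force: [-2.2, -2.9, 16.0]
grip_width: 0.0136
grasp_force: 39.9
```

```bash
python3 -c "
from h import *
o=get_obs();print(o['force'],o['wrist_torque'],o['tool_pos'],o['tool_rot'])"
```

```text
[-2.20358982 -2.94979317 15.97197303] [-0.75876919  0.61429978  0.0779299 ] [ 0.49979337 -0.19264813  0.09826122] [1.79741148e+02 1.36929806e-01 7.58391375e+01]
```

Turned about 70°. Now a slow lift.

Call:
servo_tool(
  series=[
    [[0, 0, -0.01, 0, 0, 0, 0], [0, 0, -0.025, 0, 0, 0, 0], [0, 0, -0.04, 0, 0, 0, 0], [0, 0, -0.055, 0, 0, 0, 0], [0, 0, -0.055, 0, 0, 0, 0], [0, 0, -0.055, 0, 0, 0, 0]],
  ],
)

```text
time_s: 7.62
tool_pos: [0.4983, -0.1912, 0.112]
tool_rot: [179.9, 0.0, 75.9]
force: [1.4, -3.1, 3.9]
grip_width: 0.0138
grasp_force: 39.9
```

Call:
servo_tool(
  series=[
    [[0, 0, -0.02, 0, 0, 0, 0], [0, 0, -0.04, 0, 0, 0, 0], [0, 0, -0.06, 0, 0, 0, 0], [0, 0, -0.08, 0, 0, 0, 0], [0, 0, -0.08, 0, 0, 0, 0]],
  ],
)

```text
time_s: 8.03
tool_pos: [0.4975, -0.1895, 0.1358]
tool_rot: [-179.9, -0.1, 75.9]
force: [0.2, 0.9, -1.8]
grip_width: 0.0137
grasp_force: 39.9
```

Call:
servo_tool(
  series=[
    [[0, 0, -0.1, 0, 0, 0, 0], [0, 0, -0.2, 0, 0, 0, 0], [0, 0, -0.3, 0, 0, 0, 0], [0, 0, -0.36, 0, 0, 0, 0], [0, 0, -0.36, 0, 0, 0, 0], [0, 0, -0.36, 0, 0, 0, 0]],
  ],
)

```text
time_s: 8.53
tool_pos: [0.498, -0.1901, 0.2437]
tool_rot: [-180.0, -0.0, 75.9]
force: [-0.1, -0.7, -2.1]
grip_width: 0.0135
grasp_force: 39.9
```

Run:
```python
from h import *
go(.56,.27,.235,76)
# refine cup: rim contour of white in both views via rays on z=.056
for n,f,b in(("top","top0.npz",(190,205,235,245)),("scene","scene0.npz",(435,275,480,322))):
    d=fixrot(np.load(f)); P=pts(d); m=np.zeros((480,640),bool); m[b[1]:b[3],b[0]:b[2]]=1
    m&=(P[...,2]>.05)&(P[...,2]<.062); v,u=np.nonzero(m)
    q=np.array([ray(d,a,c,.056)[:2] for a,c in zip(u,v)],np.float32)
    for it in range(3):
        r=np.hypot(*(q-(c0:=np.array([.56,.27]) if it==0 else c0)).T); k=q[(r>.018)&(r<.036)]
        h=cv2.convexHull(k)[:,0]; A=np.c_[2*h,np.ones(len(h))]; s=np.linalg.lstsq(A,(h**2).sum(1),rcond=None)[0]; c0=s[:2]
    print(n,c0,np.sqrt(s[2]+c0@c0),len(k))
```

```text
at [ 0.498  -0.1901  0.2437] [-1.7998e+02 -3.0000e-02  7.5900e+01] t 8.5333 F [-0.1 -0.7 -2.1] w 0.0135 gf 39.89722575992346
units [ 1.538  -0.1729  0.0296] [-0.0001 -0.0001 -0.0005]
top [0.55869683 0.27189975] 0.031062654800077708 173
scene [0.56235821 0.2697595 ] 0.03259479146812378 334
```

Call:
servo_tool(
  series=[
    [[0.1, -0.01, 0, 0, 0, 0, 0], [0.22, -0.025, 0, 0, 0, 0, 0], [0.36, -0.04, 0, 0, 0, 0, 0], [0.5, -0.055, 0, 0, 0, 0, 0], [0.63, -0.07, 0, 0, 0, 0, 0], [0.76, -0.085, 0, 0, 0, 0, 0], [0.88, -0.1, 0, 0, 0, 0, 0], [0.98, -0.11, 0, 0, 0, 0, 0]],
  ],
)

```text
time_s: 9.2
tool_pos: [0.5357, 0.1057, 0.2415]
tool_rot: [-179.7, 0.0, 76.0]
force: [-0.4, 1.2, -1.2]
grip_width: 0.014
grasp_force: 39.9
```

Run:
```python
from h import *
go(.5605,.2708,.200,76)
```

```text
at [0.5357 0.1057 0.2415] [-1.7975e+02  1.0000e-02  7.6030e+01] t 9.2 F [-0.4  1.2 -1.2] w 0.014 gf 39.89575695712119
units [ 0.5542 -0.0521  0.1383] [-0.0014  0.0001  0.0002]
```

Call:
servo_tool(
  series=[
    [[0.13, -0.012, 0.03, 0, 0, 0, 0], [0.26, -0.025, 0.06, 0, 0, 0, 0], [0.38, -0.036, 0.09, 0, 0, 0, 0], [0.48, -0.045, 0.12, 0, 0, 0, 0], [0.555, -0.052, 0.138, 0, 0, 0, 0], [0.555, -0.052, 0.138, 0, 0, 0, 0], [0.555, -0.052, 0.138, 0, 0, 0, 0], [0.555, -0.052, 0.138, 0, 0, 0, 0]],
  ],
)

```text
time_s: 9.87
tool_pos: [0.5624, 0.2663, 0.2005]
tool_rot: [-179.8, 0.2, 75.9]
force: [0.4, -0.7, -0.8]
grip_width: 0.0137
grasp_force: 39.9
```

Run:
```python
from h import *
go(.5605,.2708,.160,76)
d=cam("scene"); t=cam("top"); np.savez("s2.npz",**d); np.savez("t2.npz",**t)
im=np.hstack([cv2.resize(t["frame"][170:290,130:290],(400,300),interpolation=3),cv2.resize(d["frame"][170:335,370:550],(390,300),interpolation=3)])
cv2.imwrite("pics/c3.png",cv2.cvtColor(im,cv2.COLOR_RGB2BGR))
```

```text
at [0.5624 0.2663 0.2005] [-1.7985e+02  1.5000e-01  7.5870e+01] t 9.8667 F [ 0.4 -0.7 -0.8] w 0.0137 gf 39.89689517416991
units [ 0.0133 -0.0096  0.135 ] [-0.0008  0.0008 -0.0007]
```

View pics/c3.png

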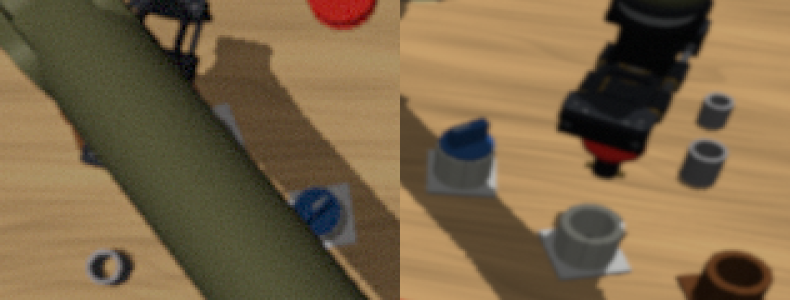

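Only the scene camera sees this: the red disc at crop (612,148), its foot at (605,170), above the cup at (590,235). I'll lower to just above the rim and measure the disc with the same camera as the cup.

Call:
servo_tool(
  series=[
    [[0.013, -0.01, 0.06, 0, 0, 0, 0], [0.013, -0.01, 0.13, 0, 0, 0, 0], [0.013, -0.01, 0.19, 0, 0, 0, 0], [0.013, -0.01, 0.21, 0, 0, 0, 0], [0.013, -0.01, 0.21, 0, 0, 0, 0], [0.013, -0.01, 0.21, 0, 0, 0, 0]],
  ],
)

```text
time_s: 10.47
tool_pos: [0.5619, 0.2711, 0.14]
tool_rot: [180.0, 0.0, 75.8]
force: [0.8, 0.0, -1.0]
grip_width: 0.014
grasp_force: 39.9
```

```bash
cat > m.py <<'E'
from h import *
import sys
o=get_obs(); tcp=o["tool_pos"]; d=cam("scene"); P=pts(d)
hsv=cv2.cvtColor(d["frame"],cv2.COLOR_RGB2HSV); H,Sa,V=[hsv[...,i].astype(int) for i in range(3)]
near=np.hypot(P[...,0]-tcp[0],P[...,1]-tcp[1])<.05
red=near&((H<8)|(H>172))&(Sa>110)&(P[...,2]>tcp[2]-.02)
q=P[red]; print("tcp",tcp,"red",len(q),q.min(0),q.max(0))
v,u=np.nonzero(red); print("u",u.min(),u.max(),"v",v.min(),v.max())
# disc underside height ~ tcp-.008 ; lower silhouette edge per column -> rays on underside plane, circle fit r=30
zu=tcp[2]-.0082
e=np.array([ray(d,a,v[u==a].max()+.5,zu)[:2] for a in range(u.min()+1,u.max())])
from scipy.optimize import least_squares
f=least_squares(lambda c:np.hypot(*(e-c).T)-.03,tcp[:2],loss="soft_l1",f_scale=.001); print("disc c",f.x,"rms",np.sqrt(np.mean(f.fun**2)))
f=least_squares(lambda c:np.r_[np.hypot(*(e-c[:2]).T)-c[2]],[*tcp[:2],.03],loss="soft_l1",f_scale=.001); print("free",f.x)
cv2.imwrite("pics/"+sys.argv[1],cv2.cvtColor(cv2.resize(d["frame"][200:335,400:550],(667,600),interpolation=3),cv2.COLOR_RGB2BGR))
E
python3 m.py c4.png; python3 -c "
from h import *
go(.5605,.2708,.135,76)"
```

```text
tcp [0.561922   0.27111099 0.14003666] red 91 [0.57559636 0.24640649 0.13158106] [0.60055363 0.28749457 0.31637146]
u 453 480 v 215 279
at [0.5623 0.2717 0.1407] [ 1.7991e+02 -5.0000e-02  7.5790e+01] t 10.5167 F [-0.6  0.  -1.6] w 0.0134 gf 39.89706413936801
units [-0.0043 -0.005   0.019 ] [ 0.0005 -0.0003 -0.0011]Traceback (most recent call last):
  File "m.py", line 11, in <module>
    e=np.array([ray(d,a,v[u==a].max()+.5,zu)[:2] for a in range(u.min()+1,u.max())])
                        ~~~~~~~~~~~^^
    return umr_maximum(a, axis, None, out, keepdims, initial, where)
ValueError: zero-size array to reduction operation maximum which has no identity
```

```bash
sed -i 's/(P\[...,2\]>tcp\[2\]-.02)/(P[...,2]>tcp[2]-.02)\&(P[...,2]<tcp[2]+.035)/; s/for a in range(u.min()+1,u.max())/for a in np.unique(u)[1:-1]/' m.py; python3 m.py c4.png
```

```text
tcp [0.56225455 0.27166775 0.14070669] red 92 [0.57508881 0.24611722 0.13244458] [0.59322206 0.28705482 0.14326568]
u 453 473 v 270 279
disc c [0.55934532 0.27233183] rms 0.0014790545809876404
free [0.56958171 0.27004484 0.02059809]
```

View pics/c4.png

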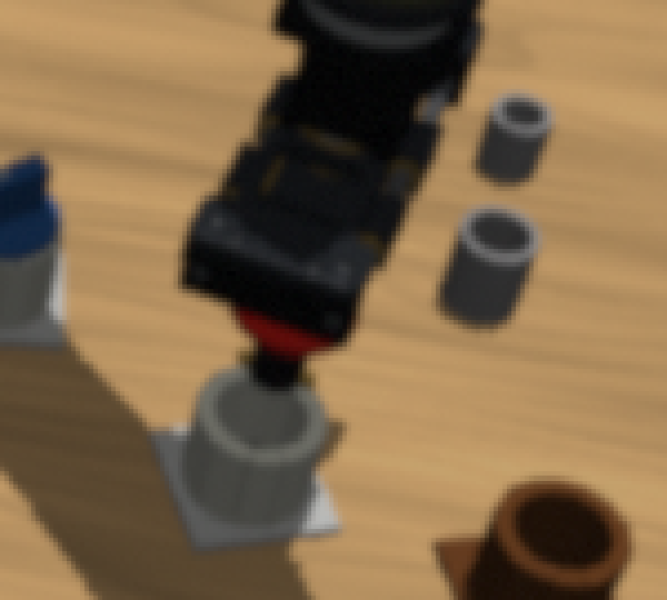

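Run:
```python
from h import *
d=cam("scene"); P=pts(d); f=d["frame"].astype(int)
hsv=cv2.cvtColor(d["frame"],cv2.COLOR_RGB2HSV)[273:293,450:475]
V=hsv[...,2]
for r in range(5,18): print(273+r,V[r].tolist())
print("foot ray",ray(d,462.05,283.0,.091), "stem", ray(d,462.3,283,.1))
```

```text
278 [184, 183, 180, 167, 154, 146, 129, 87, 46, 38, 47, 56, 65, 70, 75, 78, 81, 82, 84, 86, 90, 92, 95, 99, 105]
279 [185, 183, 173, 148, 124, 110, 91, 59, 27, 19, 27, 36, 44, 48, 53, 58, 63, 67, 76, 92, 109, 122, 130, 140, 151]
280 [188, 184, 172, 139, 104, 82, 60, 35, 16, 11, 11, 17, 22, 26, 32, 38, 41, 50, 76, 114, 144, 160, 166, 173, 181]
281 [186, 182, 168, 136, 101, 74, 48, 23, 8, 8, 5, 8, 10, 13, 15, 17, 21, 38, 82, 133, 166, 179, 184, 187, 190]
282 [170, 163, 150, 128, 103, 78, 49, 20, 8, 7, 7, 5, 7, 6, 8, 8, 12, 35, 88, 139, 170, 182, 187, 188, 189]
283 [142, 135, 126, 114, 102, 85, 55, 24, 10, 8, 7, 9, 5, 8, 8, 9, 9, 36, 83, 129, 159, 175, 185, 187, 187]
284 [118, 114, 109, 103, 96, 84, 60, 34, 13, 6, 5, 8, 7, 7, 6, 5, 14, 36, 73, 110, 138, 164, 182, 189, 189]
285 [106, 101, 96, 91, 84, 77, 63, 42, 24, 13, 10, 6, 6, 6, 8, 10, 22, 42, 67, 92, 123, 158, 183, 192, 193]
286 [97, 88, 83, 78, 75, 73, 67, 56, 40, 27, 17, 14, 11, 12, 15, 20, 38, 58, 74, 91, 123, 161, 185, 192, 193]
287 [86, 78, 74, 72, 71, 72, 70, 66, 58, 47, 37, 31, 30, 31, 32, 41, 60, 79, 90, 100, 131, 164, 185, 190, 192]
288 [77, 71, 69, 70, 71, 71, 71, 69, 66, 62, 56, 53, 52, 52, 52, 59, 72, 90, 101, 108, 128, 159, 180, 190, 192]
289 [71, 70, 70, 70, 71, 71, 71, 71, 71, 68, 67, 65, 65, 64, 66, 65, 72, 87, 100, 108, 120, 141, 169, 185, 192]
290 [70, 69, 70, 70, 70, 71, 71, 71, 71, 70, 70, 70, 70, 70, 68, 66, 69, 78, 92, 103, 111, 124, 150, 177, 189]
foot ray [0.5636303  0.27205953 0.091     ] stem [0.57172932 0.27161599 0.1       ]
```

Call:
servo_tool(
  series=[
    [[-0.0066, -0.003, 0, 0, 0, 0, 0], [-0.0066, -0.003, 0.03, 0, 0, 0, 0], [-0.0066, -0.003, 0.06, 0, 0, 0, 0], [-0.0066, -0.003, 0.09, 0, 0, 0, 0], [-0.0066, -0.003, 0.105, 0, 0, 0, 0], [-0.0066, -0.003, 0.12, 0, 0, 0, 0], [-0.0066, -0.003, 0.135, 0, 0, 0, 0], [-0.0066, -0.003, 0.135, 0, 0, 0, 0]],
  ],
)

```text
time_s: 11.28
tool_pos: [0.5595, 0.2699, 0.0977]
tool_rot: [-179.9, 0.1, 75.9]
force: [0.6, 0.4, -1.8]
grip_width: 0.0137
grasp_force: 39.9
```

```bash
python3 -c "
from h import *
go(.561,.27,.064,76)"
```

```text
at [0.5595 0.2699 0.0977] [-1.7992e+02  6.0000e-02  7.5870e+01] t 11.2833 F [ 0.6  0.4 -1.8] w 0.0137 gf 39.89712021430023
units [0.0016 0.005  0.1122] [-0.0005  0.0003 -0.0007]
```

The foot is inside the rim with no contact force. I'll lower further.

Call:
servo_tool(
  series=[
    [[0.001, 0.003, 0.02, 0, 0, 0, 0], [0.001, 0.003, 0.04, 0, 0, 0, 0], [0.001, 0.003, 0.06, 0, 0, 0, 0], [0.001, 0.003, 0.08, 0, 0, 0, 0], [0.001, 0.003, 0.095, 0, 0, 0, 0], [0.001, 0.003, 0.1, 0, 0, 0, 0], [0.001, 0.003, 0.1, 0, 0, 0, 0]],
  ],
)

```text
time_s: 11.87
tool_pos: [0.5606, 0.2701, 0.0682]
tool_rot: [-180.0, 0.0, 75.9]
force: [0.8, 0.0, -1.8]
grip_width: 0.0139
grasp_force: 39.9
```

Call:
servo_tool(
  series=[
    [[0, 0, 0.005, 0, 0, 0, 0], [0, 0, 0.009, 0, 0, 0, 0], [0, 0, 0.013, 0, 0, 0, 0], [0, 0, 0.013, 0, 0, 0, 0]],
  ],
)

```text
time_s: 12.2
tool_pos: [0.5609, 0.2703, 0.0649]
tool_rot: [-180.0, 0.0, 75.9]
force: [0.2, 0.4, -1.0]
grip_width: 0.0137
grasp_force: 39.9
```

Call:
servo_tool(
  series=[
    [[0, 0, 0.003, 0, 0, 0, 0], [0, 0, 0.006, 0, 0, 0, 0], [0, 0, 0.006, 0, 0, 0, 0], [0, 0, 0.006, 0, 0, 0, 0]],
  ],
)

```text
time_s: 12.53
tool_pos: [0.5612, 0.2704, 0.0641]
tool_rot: [180.0, 0.0, 75.9]
force: [-1.6, -1.0, 6.4]
grip_width: 0.0134
grasp_force: 39.9
```

It is seated: contact at z 0.0641 against 0.064 expected. Release.

Call:
servo_tool(
  series=[
    [[0, 0, -0.002, 0, 0, 0, 0], [0, 0, -0.002, 0, 0, 0, 0.25], [0, 0, -0.002, 0, 0, 0, 0.5], [0, 0, -0.002, 0, 0, 0, 0.5], [0, 0, -0.002, 0, 0, 0, 0.5], [0, 0, -0.002, 0, 0, 0, 0.5]],
  ],
)

```text
time_s: 13.03
tool_pos: [0.561, 0.2703, 0.0636]
tool_rot: [-180.0, 0.0, 75.9]
force: [0.6, 0.7, -0.4]
grip_width: 0.0385
grasp_force: 0.0
```

Call:
servo_tool(
  series=[
    [[0, 0, -0.04, 0, 0, 0, 0.5], [0, 0, -0.1, 0, 0, 0, 0.5], [0, 0, -0.2, 0, 0, 0, 0.5], [0, 0, -0.32, 0, 0, 0, 0.5], [0, 0, -0.42, 0, 0, 0, 0.5], [0, 0, -0.5, 0, 0, 0, 0.5], [0, 0, -0.5, 0, 0, 0, 0.5], [0, 0, -0.5, 0, 0, 0, 0.5]],
  ],
)

```text
time_s: 13.7
tool_pos: [0.5617, 0.2711, 0.2163]
tool_rot: [179.8, -0.1, 75.9]
force: [-0.5, 0.6, -0.3]
grip_width: 0.0434
grasp_force: 0.0
```

Run:
```python
from h import *
print(get_obs()["grip_width"],get_obs()["force"])
d=cam("scene"); P=pts(d); hsv=cv2.cvtColor(d["frame"],cv2.COLOR_RGB2HSV); H,Sa,_=[hsv[...,i].astype(int) for i in range(3)]
m=((H<8)|(H>172))&(Sa>110)&(np.hypot(P[...,0]-.561,P[...,1]-.27)<.045)&(P[...,2]>.04)&(P[...,2]<.11); q=P[m]; print(len(q),q.min(0),q.max(0),np.histogram(q[:,2],bins=np.arange(.04,.11,.005)))
cv2.imwrite("pics/end.png",cv2.cvtColor(cv2.resize(d["frame"][200:335,400:550],(667,600),interpolation=3),cv2.COLOR_RGB2BGR))
```

```text
0.043356577658582564 [-0.4740639   0.59803919 -0.25480307]
482 [0.55188485 0.24087056 0.05472114] [0.59160163 0.29701862 0.09707935] (array([  0,   0,   2,  39, 196,  49,  35,  33,  32,  33,  57,   6,   0,
         0]), array([0.04 , 0.045, 0.05 , 0.055, 0.06 , 0.065, 0.07 , 0.075, 0.08 ,
       0.085, 0.09 , 0.095, 0.1  , 0.105, 0.11 ]))
```

View pics/end.png

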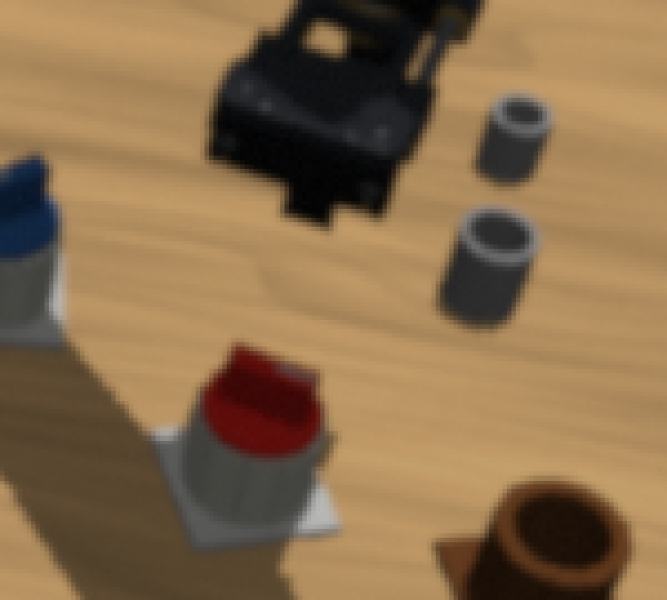

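The red carrier stands upright with its disc flat on the cup rim (crop 262,410) and the gripper is clear above it. I'm handing in.

```bash
python3 -c "
from h import *
print(env.sign_off())"
```

```text
the job is handed in; nothing more can be done
None
```

The red carrier is out of the fuse box and standing upright, fully home and released in the white parking cup; I handed the job in at about 14 s with the gripper clear, and the hand-in returned no verdict.

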